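# Seat a gauge rod against the end stop of a V-groove fixture

## Robot

A 6-joint arm with a two-finger parallel gripper is mounted at the origin on a cart in front of the work surface, level with it; the furniture and walls round the work are solid. World frame = base frame: x ahead of the robot, y to its left, z up, the work surface at z = 0. Lengths are in m, angles in rad, forces in N, time in s.
With the tool pointing down it reaches from about 0.35 to 0.725 m from the base axis. Payload 4.3 kg.
Tool frame: the origin (TCP) lies midway between the tips of the shut fingers; the grasp point (between the pads) lies 19 mm behind it; z points along the fingers, y is the line along which they close (so a half turn about z gives the same grasp; the last joint's range is limited). The gripper opens to 85 mm and grips with 20 to 120 N. Pads are 22 mm wide; open, the fingers measure 114 mm over their backs; the gripper's body (76 mm by 85 mm) begins 54 mm behind the grasp point. The pads swing forward as they close: fully open they stand 13 mm farther back than shut.
Start: joints at [-1.298, 0.377, 0.081, 1.274, 0, 1.46], TCP at [0.215, -0.533, 0.231] pointing down, gripper open.
Joint ranges: [-2.72, 2.72], [-0.84, 1.66], [-1.02, 1.22], [-1.77, 2.12], [-1.37, 1.28], [-3.14, 3.14]. Speed limits (rad/s): [2.57, 2.57, 3.14, 3.14, 3.14, 3.14].

## Interface

Orientations are given as [roll, pitch, yaw] about the fixed x, y, z axes, in that order (R = Rz(yaw) Ry(pitch) Rx(roll)).
In Python, from plant import sensors, eyes, hand_in gives the robot as it stands.
- The arm moves only by the tool move_arm, never from a script. Its argument "moves" is a list of rows, each a list of 3 entries, a list of its own where there are three numbers: the shift along the tool's x, y, z in units of 25 mm (1.0 is 25 mm), then the turn, a rotation vector about the tool's x, y, z in units of 6 degrees (1.0 is 6 degrees), then the opening, from 0 (shut) to 1 (fully open). In form: [[[tx, ty, tz], [ax, ay, az], gripper], ...]. A call has 1 to 5 rows; each row shifts and turns the commanded pose from where the row before left it, along the tool's axes as they then stand; what a row does not reach is not made up. A row lasts 1/10 s, in which the tool goes at most 50 mm and 8.59 degrees, less where a joint would pass 70% of its speed; a pose out of reach is approached as far as the arm can. A call is refused whole if a number of a shift passes 1 or a number of a turn 1, either way. A call with a gripper value outside its range is refused whole. The fingers move at their own pace and stop on an object; "squeeze" is the grip in N (left out, the last holds). Time passes only in rows, so rows that do not move let the fingers close. It gives the time, the measured TCP pose, the force, the opening and the grip force at its end, in the units of the state.
- sensors.state(): the state, without advancing time (a new reading comes with each control period).
- eyes.read_camera(name): name is "scene" or "top"; returns a dict with "frame" (480x640x3 uint8, red, green, blue), "fx", "fy", "cx", "cy" (pixels), "dist" ([k1, k2, p1, p2, k3] as OpenCV has them; the pictures are not rectified), "rvec" (rotation vector, rad) and "tvec" (3), from world to camera coordinates, as OpenCV has them. Camera axes: x right, y down, z forward; pixel columns grow to the right and rows downward; lengths in m; the calibration is good to about 2 mm. A picture is of the moment at which its call begins. There is no depth.
- hand_in(): hands the job in; it is judged then, once.
The state is a dict: "t": time; "joints": joint angles; "joint_vel": joint speeds; "tau": joint torques, N m; "tool_pos": TCP position; "ee_rot": TCP orientation; "force": force on the tool from outside, world axes, zero at the start; "torque": the same for the moment, N m; "width": finger opening in m; "grip_force": force on a finger pad.
Only numpy, scipy, OpenCV 4.12 (cv2) and the standard library are available. Lean on these libraries where they do the work, as an engineer would, in place of code of your own. Each camera call takes 0.05 s, during which the arm holds its last target. There are 200 camera calls.

## Task

Take the gauge rod with the green sleeve from its grey rest and lay it in the V-groove of the checking fixture, steel nose towards the red hood but still outside it. Then slide it along the groove into the hood until its nose meets the end stop hidden inside, press it there lightly for half a second (about 7 N; more than 12 N would spoil the setting of the stop), and leave it lying in the groove with its nose still against the stop. Do not disturb the jar, the beaker or the calculator.

Things in the scene. Friction and masses are not known exactly. Their poses are not given: they have to be found in the camera images.
- rod: Gauge rod, round, 16 mm diameter, 170 mm long, both ends hemispherical, about 0.13 kg. Origin at its centre, on the axis; own x along it, from the green tail to the steel nose (it may be rolled about x). Nose at x = +85 mm, tail end at -85; green plastic sleeve from -85 to -30; centre of mass at +19. It starts in the rest; rest and fixture both leave most of the sleeve overhanging, free all round.
- rod_nose (a point): The tip of the rod's steel nose, on its axis.
- rest: Grey plastic rest, fixed to the table: a plate 120 x 60 x 8 mm with two V-notched saddles 12 mm long, 28 mm wide, 40 mm high, at its x = -30 and +50 mm. Origin on the table under the rod's centre (to 4 mm); x along the lying rod towards its nose, z up. The lying rod's axis is 44.3 mm above the table.
- fixture: Checking fixture, fixed: foot plate 192 x 70 x 10 mm with an aluminium block 32 mm wide, 40 mm high, from its x = -85 (open end) to +80 mm; a 90 degree V-groove 14 mm wide, 7 mm deep runs along the middle of its top. Origin on the table under the groove's middle line; x along the groove towards the hood, z up. The axis of a rod in the groove is 44.3 mm above the table, at y = 0.
- hood: Red hood 56 mm long, 48 mm wide, top 65 mm above the table, fixed over the end of the groove at x = 15 to 25 mm of the fixture. Origin at the centre of its mouth (32 mm wide, roof 14.5 mm above the axis of a lying rod), at the height of that axis; x along the groove into the hood. A rigid flat end stop (the anvil) is hidden inside, its face somewhere from x = 8 to 40 mm, different each time and not measured.
- jar: Bystander: clear sample jar with a red lid, 60 mm wide, 78 mm high, loose. Origin at its underside.
- beaker: Bystander: white beaker, 65 mm wide, 78 mm high, loose. Origin at its underside.
- calculator: Bystander: dark pocket calculator, 142 x 78 x 17 mm, loose, lying flat. Origin at its underside.
Not all that is in view belongs to the job. There is more than one size of the fixture; the job needs the larger.

How it is judged:
On the way, in this order (a step that is already met when the one before it is completed fails the run):
1. the rod lies in the groove, nose towards the red hood and still outside it (angle between the x axis of rod and the x axis of fixture, either way round below 0.05 rad and y of rod in the frame of fixture between -0.004 and 0.004 m and z of rod in the frame of fixture between 0.0403 and 0.0483 m and y of rod_nose in the frame of fixture between -0.004 and 0.004 m and z of rod_nose in the frame of fixture between 0.0403 and 0.0483 m and x of rod_nose in the frame of hood between -0.06 and 0 m), for 0.2 s.
2. the rod, lying in the groove, is pressed against the hidden stop with more than 3 N for 0.3 s (angle between the x axis of rod and the x axis of fixture, either way round below 0.05 rad and y of rod in the frame of fixture between -0.004 and 0.004 m and z of rod in the frame of fixture between 0.0403 and 0.0483 m and y of rod_nose in the frame of fixture between -0.004 and 0.004 m and z of rod_nose in the frame of fixture between 0.0403 and 0.0483 m and contact force between rod and anvil above 3 N), for 0.3 s.
At the end, for the whole second after the job is handed in: The rod lies in the groove (its centre and nose within 4 mm of the groove's line and of the lying height, direction within 0.05 rad), its nose within 3 mm of the face centre of the hidden stop in the hood, at rest and released (angle between the x axis of rod and the x axis of fixture, either way round below 0.05 rad and y of rod in the frame of fixture between -0.004 and 0.004 m and z of rod in the frame of fixture between 0.0403 and 0.0483 m and y of rod_nose in the frame of fixture between -0.004 and 0.004 m and z of rod_nose in the frame of fixture between 0.0403 and 0.0483 m and distance between rod_nose and anvil below 0.003 m and x of rod_nose in the frame of hood above 0.005 m and linear speed of rod below 0.01 m/s and contact force between rod and the fingers below 0.05 N); the robot touches nothing.
It fails at once if the rod presses on the stop with more than 12 N (contact force between rod and anvil above 12 N).
It fails at once if the robot itself presses on the hood with more than 15 N (contact force between the arm and hood above 15 N).
It fails at once if a bystander (jar, beaker, calculator) is moved more than 15 mm (distance of any of jar, beaker, calculator from where it was at the start of the episode above 0.015 m).
It also fails if it takes over 59 s, if anything falls off the work surface, if the arm or the gripper's body presses on something with over 40 N, if the wrist force passes 120 N, or if a joint passes its speed limit or range.

## Working session

There is one attempt and no reset: what is moved stays moved. The work goes in short steps, Python scripts to look and compute and a tool call to move; the robot and the scene stay as the last step left them, time stands still between calls to the robot, and variables do not carry over. Pictures are saved under pics/ and viewed, at most 10 in all, crops included, and the job is handed in when it is done.

Besides the shell and the picture viewer there is one more tool, called after "Request:" by a JSON object that holds its "fn" and its "kwargs". move_arm: Moves the arm, as the interface text tells. Its arguments: {"type":"object","properties":{"moves":{"type":"array"},"squeeze":{"type":"number"}},"required":["moves"]}

```bash
ls; mkdir -p pics
python3 - <<'E'
from plant import sensors, eyes
import cv2,pickle
print(sensors.state())
for n in("scene","top"):
    c=eyes.read_camera(n); pickle.dump(c,open(n+".pkl","wb"))
    cv2.imwrite(f"pics/{n}0.png",c["frame"][:,:,::-1])
    print(n,c["fx"],c["fy"],c["cx"],c["cy"],c["dist"],c["rvec"],c["tvec"])
E
```

```text
pics
{'t': 0.0, 'joints': array([-1.29829685e+00,  3.78034662e-01,  7.96452492e-02,  1.27438940e+00,
        1.34484073e-05,  1.46050828e+00]), 'joint_vel': array([-0.0005788 ,  0.00013666, -0.00077191, -0.00030744, -0.00125103,
        0.0004625 ]), 'tau': array([ 2.01874536e-04, -4.63606381e+01,  2.69874787e+01,  2.09628762e-02,
        1.01279632e-04, -3.28843960e-06]), 'tool_pos': array([ 0.21460921, -0.53275789,  0.23038457]), 'ee_rot': array([-3.13962369e+00, -2.31568529e-04,  3.82787283e-01]), 'force': array([-0.83091332, -0.39710855,  0.16568823]), 'torque': array([ 0.04096241,  0.04757102, -0.0149435 ]), 'grip_force': 0.0, 'width': 0.0855697253893572}
scene 592.5181347140511 592.5181347140511 315.7460146088798 239.8059856522006 [-0.19238418  0.          0.          0.          0.        ] [ 1.09916662 -2.09346962  1.2668924 ] [0.24067924 0.31761135 1.09914256]
top 581.4616060648127 581.4616060648127 326.3984808253412 234.11794250576597 [-0.01453666  0.          0.          0.          0.        ] [ 2.01971454 -2.19892716  0.22543606] [-0.07768315  0.60698731  1.29816318]
```

View pics/scene0.png

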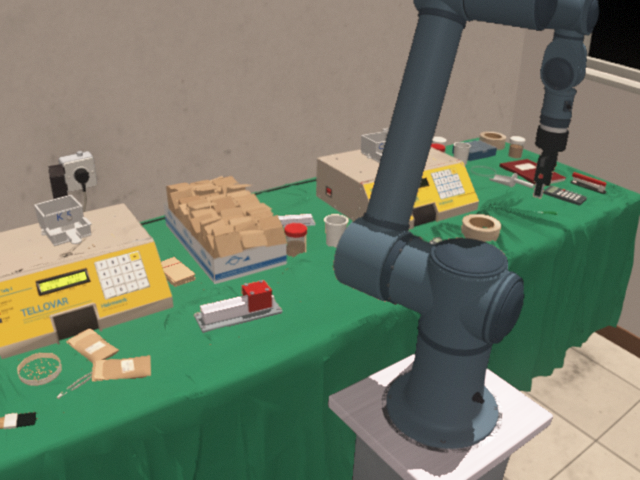

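View pics/top0.png

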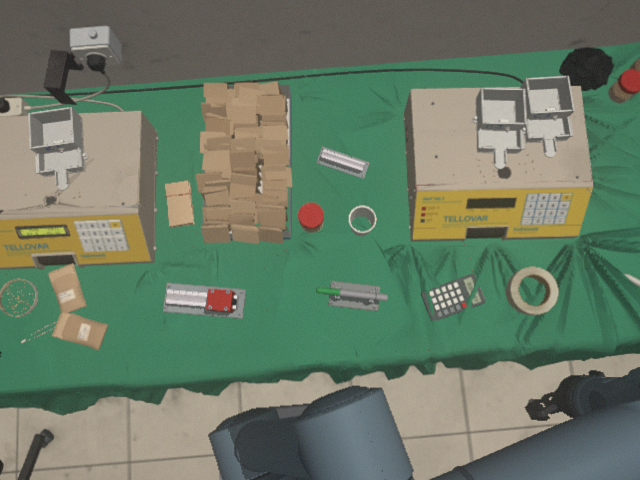

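```bash
python3 - <<'E'
import cv2,pickle,numpy as np
f=pickle.load(open("top.pkl","rb"))["frame"][:,:,::-1]
def z(x,y,w=100,h=50): return cv2.resize(f[y:y+h,x:x+w],None,fx=8,fy=8,interpolation=cv2.INTER_CUBIC)
a=z(155,276,100,37);b=z(305,276,100,37)
cv2.imwrite("pics/crop1.png",np.vstack([a,b]))
E
cat > h.py <<'E'
import cv2,numpy as np,pickle
def ray(c,px,z):
    K=np.array([[c["fx"],0,c["cx"]],[0,c["fy"],c["cy"]],[0,0,1]])
    p=cv2.undistortPoints(np.array([px],float).reshape(-1,1,2),K,np.array(c["dist"])).reshape(-1,2)
    R=cv2.Rodrigues(np.array(c["rvec"]))[0];o=-R.T@np.array(c["tvec"])
    d=np.c_[p,np.ones(len(p))]@R
    return o+d*((z-o[2])/d[:,2])[:,None]
def proj(c,P):
    K=np.array([[c["fx"],0,c["cx"]],[0,c["fy"],c["cy"]],[0,0,1]])
    return cv2.projectPoints(np.array(P,float),np.array(c["rvec"]),np.array(c["tvec"]),K,np.array(c["dist"]))[0].reshape(-1,2)
E
```

```text
(no output)
```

View pics/crop1.png

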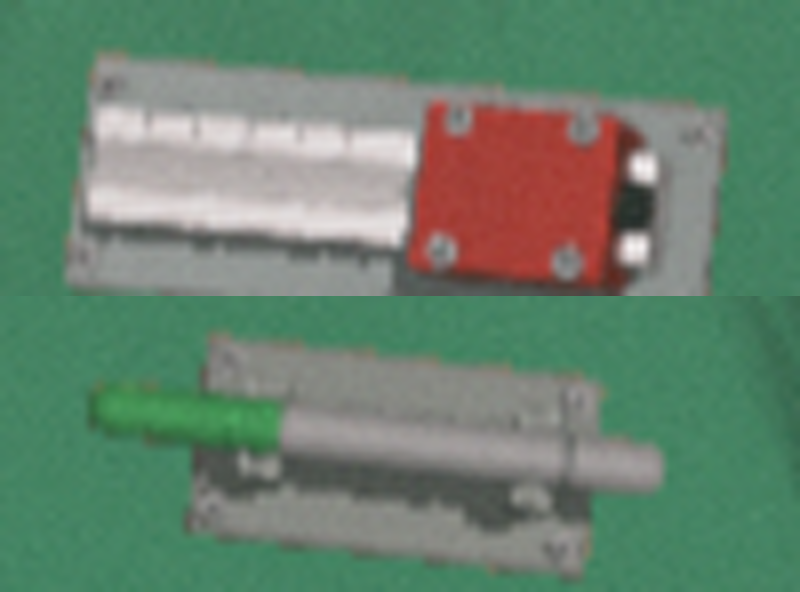

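Two fixtures: the one at (204,300) has a red hood and is the larger. The one at (343,162) is smaller and has no hood, so the job's is the former. The crop confirms this. The rod lies at (316,290) green tail to (387,297) nose.

```bash
cat > fit.py <<'E'
from h import *
from scipy.optimize import least_squares as ls
def fr(q,L): 
    L=np.array(L,float);c,s=np.cos(q[2]),np.sin(q[2])
    return np.c_[q[0]+c*L[:,0]-s*L[:,1],q[1]+s*L[:,0]+c*L[:,1],L[:,2]]
def un(p,ox,oy,yo=0): p=np.array(p,float);return np.c_[(p[:,0]+.5)/8-.5+ox,(p[:,1]-yo+.5)/8-.5+oy]
E
python3 - <<'E'
from fit import *
c=pickle.load(open("top.pkl","rb"))
R=cv2.Rodrigues(c["rvec"])[0];print("cam",-R.T@c["tvec"])
px=un([(98,106),(85,220),(430,102),(617,115),(410,272),(602,288),(97,55),(724,108),(66,288)],155,276)
g=ray(c,px[:2],.04);print(g)
def L(m): return [(-.085,.016,.04),(-.085,-.016,.04),(m,.024,.065),(m+.056,.024,.065),(m,-.024,.065),(m+.056,-.024,.065),(-.096,.035,.01),(.096,.035,.01),(-.096,-.035,.01)]
f=lambda q:(proj(c,fr(q,L(q[3])))-px).ravel()
d=ray(c,px[3:4],.065)[0]-ray(c,px[2:3],.065)[0]
r=ls(f,[g[:,0].mean()+.085*d[0]/.056,g[:,1].mean()+.085*d[1]/.056,np.arctan2(d[1],d[0]),.02]);print("fixture",r.x);print(r.fun.reshape(-1,2).round(2))
# rod: tail,nose centre of silhouettes at axis height
pr=un([(90,408),(663,467)],305,276,296)
t,n=ray(c,pr,.0443);print("rod",t,n,np.linalg.norm(n-t),"yaw",np.arctan2(*(n-t)[1::-1]),"c",(t+n)/2)
pp=un([(213,335),(602,378),(580,578),(188,530)],305,276,296)
LP=[(-.06+0.,.03,.008),(.06,.03,.008),(.06,-.03,.008),(-.06,-.03,.008)]
f2=lambda q:(proj(c,fr(q,[(x+q[3],y,z) for x,y,z in LP]))-pp).ravel()
r2=ls(f2,[*((t+n)/2)[:2],np.arctan2(*(n-t)[1::-1]),0.01]); print("plate",r2.x,r2.fun.round(2))
for nm,p,z in(("jar",(311,216),.078),("beaker",(362,220),.078),("calc",(453,298),.017)):print(nm,ray(c,[p],z))
s=pickle.load(open("scene.pkl","rb"))
print(proj(s,fr(r.x,L(r.x[3]))).round(1).tolist()); print(proj(s,[t,n]))
E
```

```text
cam [ 0.3137349  -0.11398558  1.39580572]
[[0.50464873 0.25469311 0.04      ]
 [0.47159252 0.259406   0.04      ]]
fixture [ 0.47363688  0.17400983 -1.73883601  0.01738319]
[[-0.18  0.45]
 [-0.47 -0.17]
 [-0.2  -0.06]
 [ 0.58  0.34]
 [-0.33 -0.42]
 [-0.01 -0.35]
 [-0.03  0.03]
 [ 0.91  0.07]
 [-0.27  0.1 ]]
rod [ 0.4728675  -0.09341582  0.0443    ] [ 0.44161348 -0.25779169  0.0443    ] 0.16732077154340108 yaw -1.7586909527139103 c [ 0.45724049 -0.17560375  0.0443    ]
plate [ 0.44971178 -0.21048064 -1.77415163 -0.02849314] [-0.67 -0.39  0.48  0.11  0.7   0.12 -0.51  0.13]
jar [[ 0.6413541 -0.0965554  0.078    ]]
beaker [[ 0.62160679 -0.21415995  0.078     ]]
calc [[ 0.42845603 -0.41506872  0.017     ]]
[[200.1, 306.4], [204.2, 314.0], [241.7, 285.3], [264.6, 280.1], [248.9, 296.1], [272.4, 290.6], [194.2, 313.9], [272.3, 295.4], [202.9, 331.1]]
[[333.74394019 266.76942286]
 [391.82629067 253.94703453]]
```

```bash
cat > plan.py <<'E'
import sys,numpy as np
from scipy.spatial.transform import Rotation as Rn
from plant import sensors
def plan(x,y,z,yaw,n=None,g=1.0):
    s=sensors.state();p=np.array(s["tool_pos"]);R=Rn.from_euler("xyz",s["ee_rot"])
    T=Rn.from_euler("xyz",[np.pi,0,yaw]);rv=(R.inv()*T).as_rotvec();d=np.array([x,y,z])-p
    k=n or 1
    while True:
        st=Rn.from_rotvec(rv/k);rows=[];q=R
        for i in range(k):
            rows.append((q.inv().apply(d/k)/.025,st.as_rotvec()/np.radians(6)));q=q*st
        if n or max(abs(np.array(rows)).ravel())<=1:break
        k+=1
    for t,a in rows: print([t.round(2).tolist(),a.round(2).tolist(),g])
if __name__=="__main__": plan(*map(float,sys.argv[1:5]),g=float(sys.argv[5]))
E
python3 plan.py .4703 -.1089 .13 1.377 1
```

```text
[[0.79, -0.6, 0.2], [-0.0, -0.0, -0.47], 1.0]
[[0.82, -0.56, 0.2], [-0.0, -0.0, -0.47], 1.0]
[[0.85, -0.51, 0.2], [-0.0, -0.0, -0.47], 1.0]
[[0.87, -0.47, 0.2], [-0.0, -0.0, -0.47], 1.0]
[[0.89, -0.43, 0.2], [-0.0, -0.0, -0.47], 1.0]
[[0.91, -0.38, 0.2], [-0.0, -0.0, -0.47], 1.0]
[[0.93, -0.34, 0.2], [-0.0, -0.0, -0.47], 1.0]
[[0.95, -0.29, 0.2], [-0.0, -0.0, -0.47], 1.0]
[[0.96, -0.24, 0.2], [-0.0, -0.0, -0.47], 1.0]
[[0.97, -0.19, 0.2], [-0.0, -0.0, -0.47], 1.0]
[[0.98, -0.15, 0.2], [-0.0, -0.0, -0.47], 1.0]
[[0.99, -0.1, 0.2], [-0.0, -0.0, -0.47], 1.0]
[[0.99, -0.05, 0.2], [-0.0, -0.0, -0.47], 1.0]
[[0.99, 0.0, 0.2], [-0.0, -0.0, -0.47], 1.0]
[[0.99, 0.05, 0.2], [-0.0, -0.0, -0.47], 1.0]
[[0.99, 0.1, 0.2], [-0.0, -0.0, -0.47], 1.0]
[[0.98, 0.15, 0.2], [-0.0, -0.0, -0.47], 1.0]
[[0.97, 0.2, 0.2], [-0.0, -0.0, -0.47], 1.0]
[[0.96, 0.24, 0.2], [-0.0, -0.0, -0.47], 1.0]
[[0.95, 0.29, 0.2], [-0.0, -0.0, -0.47], 1.0]
```

Request:
{"fn": "move_arm", "kwargs": {"moves": [[[0.8, -0.6, 0.2], [0, 0, -0.47], 1], [[0.8, -0.55, 0.2], [0, 0, -0.47], 1], [[0.85, -0.5, 0.2], [0, 0, -0.47], 1], [[0.85, -0.45, 0.2], [0, 0, -0.47], 1], [[0.9, -0.45, 0.2], [0, 0, -0.47], 1]]}}

```text
t: 0.6
tool_pos: [0.2787, -0.4269, 0.2056]
ee_rot: [-3.141, -0.0, 0.631]
force: [0.4, 0.0, -1.3]
width: 0.0856
grip_force: 0.0
```

Request:
{"fn": "move_arm", "kwargs": {"moves": [[[0.9, -0.4, 0.2], [0, 0, -0.47], 1], [[0.95, -0.35, 0.2], [0, 0, -0.47], 1], [[0.95, -0.3, 0.2], [0, 0, -0.47], 1], [[0.95, -0.25, 0.2], [0, 0, -0.47], 1], [[0.95, -0.2, 0.2], [0, 0, -0.47], 1]]}}

```text
t: 1.1
tool_pos: [0.3417, -0.3204, 0.1807]
ee_rot: [-3.141, -0.0, 0.877]
force: [-0.6, -0.0, -0.4]
width: 0.0851
grip_force: 0.0
```

Request:
{"fn": "move_arm", "kwargs": {"moves": [[[1, -0.15, 0.2], [0, 0, -0.47], 1], [[1, -0.1, 0.2], [0, 0, -0.47], 1], [[1, -0.05, 0.2], [0, 0, -0.47], 1], [[1, 0, 0.2], [0, 0, -0.47], 1], [[1, 0.05, 0.2], [0, 0, -0.47], 1]]}}

```text
t: 1.6
tool_pos: [0.407, -0.2134, 0.1558]
ee_rot: [-3.141, -0.0, 1.123]
force: [0.8, -1.0, 0.6]
width: 0.0854
grip_force: 0.0
```

Request:
{"fn": "move_arm", "kwargs": {"moves": [[[1, 0.1, 0.2], [0, 0, -0.47], 1], [[1, 0.15, 0.2], [0, 0, -0.47], 1], [[0.95, 0.2, 0.2], [0, 0, -0.47], 1], [[0.95, 0.25, 0.2], [0, 0, -0.47], 1], [[0.9, 0.3, 0.2], [0, 0, -0.47], 1]]}}

```text
t: 2.1
tool_pos: [0.472, -0.1092, 0.1307]
ee_rot: [-3.141, -0.0, 1.369]
force: [-0.7, -0.1, 0.1]
width: 0.0854
grip_force: 0.0
```

```bash
python3 plan.py .4703 -.1089 .024 1.377 1; python3 -c "
from plant import sensors;s=sensors.state();print(s['tool_pos'],s['ee_rot'],s['t'],s['joint_vel'])"
```

```text
[[-0.0, -0.01, 0.85], [-0.0, -0.0, -0.01], 1.0]
[[-0.0, -0.01, 0.85], [-0.0, -0.0, -0.01], 1.0]
[[-0.0, -0.01, 0.85], [-0.0, -0.0, -0.01], 1.0]
[[-0.0, -0.01, 0.85], [-0.0, -0.0, -0.01], 1.0]
[[-0.0, -0.01, 0.85], [-0.0, -0.0, -0.01], 1.0]
[ 0.47201957 -0.10915074  0.13071593] [-3.14072337e+00 -4.70035835e-05  1.36936755e+00] 2.1 [ 0.48399155  0.18508056  0.10997647 -0.0812596  -0.00357476 -0.00510104]
```

Request:
{"fn": "move_arm", "kwargs": {"moves": [[[0, -0.03, 0.85], [0, 0, -0.04], 1], [[0, 0, 0.85], [0, 0, 0], 1], [[0, 0, 0.85], [0, 0, 0], 1], [[0, 0, 0.85], [0, 0, 0], 1], [[0, 0, 0], [0, 0, 0], 1]]}}

```text
t: 2.6
tool_pos: [0.4683, -0.109, 0.0435]
ee_rot: [-3.135, -0.001, 1.371]
force: [-1.0, -0.4, -0.0]
width: 0.0853
grip_force: 0.0
```

```bash
python3 plan.py .4703 -.1089 .024 1.377 1;python3 - <<'E'
from plant import sensors, eyes
import cv2,numpy as np
f=eyes.read_camera("top")["frame"][:,:,::-1]; g=eyes.read_camera("scene")["frame"][:,:,::-1]
z=lambda f,x,y:cv2.resize(f[y:y+75,x:x+100],None,fx=4,fy=4,interpolation=cv2.INTER_CUBIC)
cv2.imwrite("pics/crop2.png",np.hstack([z(f,280,250),z(g,300,200)]))
E
```

```text
[[0.02, 0.08, 0.78], [-0.06, -0.01, -0.05], 1.0]
```

View pics/crop2.png

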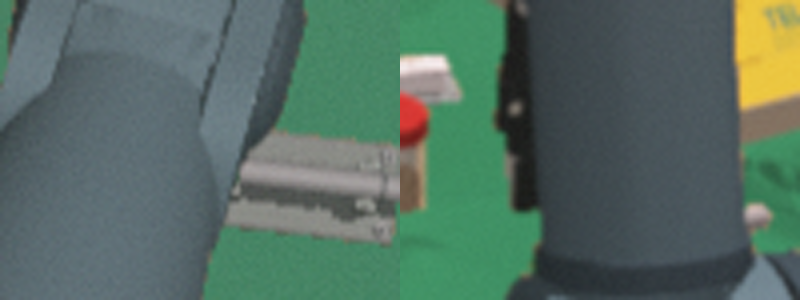

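The arm hides the gripper in both views. The rod's front part is still in the rest, so I continue on force and width readings.

Request:
{"fn": "move_arm", "kwargs": {"moves": [[[0, 0.05, 0.78], [0, 0, -0.05], 0.6], [[0, 0, 0], [0, 0, 0], 0.4], [[0, 0, 0], [0, 0, 0], 0.3], [[0, 0, 0], [0, 0, 0], 0.3], [[0, 0, 0], [0, 0, 0], 0.3]], "squeeze": 30}}

```text
t: 3.2
tool_pos: [0.4732, -0.1107, 0.0278]
ee_rot: [3.14, 0.0, 1.377]
force: [0.0, 1.2, -0.6]
width: 0.026
grip_force: 0.0
```

Request:
{"fn": "move_arm", "kwargs": {"moves": [[[0, 0, 0], [0, 0, 0], 0.25], [[0, 0, 0], [0, 0, 0], 0.22], [[0, 0, 0], [0, 0, 0], 0.22]]}}

```text
t: 3.5
tool_pos: [0.4726, -0.1104, 0.0269]
ee_rot: [3.141, 0.0, 1.377]
force: [-0.2, -0.5, -0.0]
width: 0.0189
grip_force: 0.0
```

```bash
python3 -c "
from plant import sensors
print(sensors.state())"; python3 plan.py .4703 -.1089 .024 1.377 .22
```

```text
{'t': 3.5, 'joints': array([-3.60270832e-01,  3.69052100e-01, -5.07547013e-01,  6.93961227e-01,
       -8.11922599e-05,  1.40472941e+00]), 'joint_vel': array([ 0.00108863,  0.00226958, -0.00237203, -0.00138601,  0.00173194,
       -0.00139991]), 'tau': array([-1.04844785e-03, -3.99875236e+01,  2.10260028e+01, -1.84371049e-03,
       -4.77886788e-04,  7.29585940e-05]), 'tool_pos': array([ 0.47255271, -0.11040072,  0.02694045]), 'ee_rot': array([3.14137333e+00, 1.19085080e-04, 1.37659238e+00]), 'force': array([-0.21131072, -0.51541849, -0.00342751]), 'torque': array([0.00063987, 0.057829  , 0.00036296]), 'grip_force': 0.0, 'width': 0.01892645743828271}
[[0.04, -0.1, 0.12], [0.0, 0.0, -0.0], 0.22]
```

Request:
{"fn": "move_arm", "kwargs": {"moves": [[[0.04, -0.04, 0.1], [0, 0, 0], 0.22], [[0, 0, 0], [0, 0, 0], 0.2], [[0, 0, 0], [0, 0, 0], 0.18], [[0, 0, 0], [0, 0, 0], 0.15], [[0, 0, 0], [0, 0, 0], 0.15]], "squeeze": 20}}

```text
t: 4.0
tool_pos: [0.472, -0.1092, 0.0244]
ee_rot: [3.141, -0.0, 1.377]
force: [1.6, 0.6, 0.4]
width: 0.0154
grip_force: 19.5
```

Request:
{"fn": "move_arm", "kwargs": {"moves": [[[0, 0, 0], [0, 0, 0], 0.1], [[0, 0, 0], [0, 0, 0], 0.1], [[0, 0, 0], [0, 0, 0], 0.1]]}}

```text
t: 4.3
tool_pos: [0.4719, -0.1092, 0.0244]
ee_rot: [3.141, -0.0, 1.377]
force: [1.9, 1.0, 0.3]
width: 0.0153
grip_force: 19.5
```

Request:
{"fn": "move_arm", "kwargs": {"moves": [[[0, 0, 0], [0, 0, 0], 0.1], [[0, 0, -0.2], [0, 0, 0], 0.1], [[0, 0, -0.7], [0, 0, 0], 0.1], [[0, 0, -1], [0, 0, 0], 0.1], [[0, 0, -1], [0, 0, 0], 0.1]], "squeeze": 60}}

```text
t: 4.8
tool_pos: [0.47, -0.1088, 0.097]
ee_rot: [-3.138, -0.0, 1.376]
force: [-0.1, -0.4, -1.2]
width: 0.0143
grip_force: 58.5
```

Request:
{"fn": "move_arm", "kwargs": {"moves": [[[0, 0, -1], [0, 0, 0], 0.1], [[0, 0, 0], [0, 0, 0], 0.1], [[0, 0, 0], [0, 0, 0], 0.1]]}}

```text
t: 5.1
tool_pos: [0.4714, -0.1092, 0.1217]
ee_rot: [-3.142, 0.0, 1.376]
force: [0.3, 0.7, -2.3]
width: 0.0141
grip_force: 58.6
```

```bash
python3 plan.py .4975 .315 .12 1.4026 .1;python3 - <<'E'
from plant import sensors, eyes
import cv2,numpy as np
print(sensors.state()["force"],sensors.state()["torque"])
f=eyes.read_camera("top")["frame"][:,:,::-1]; g=eyes.read_camera("scene")["frame"][:,:,::-1]
z=lambda f,x,y:cv2.resize(f[y:y+75,x:x+100],None,fx=4,fy=4,interpolation=cv2.INTER_CUBIC)
cv2.imwrite("pics/crop3.png",np.hstack([z(f,310,250),z(g,320,180)]))
E
```

```text
[[0.99, -0.13, 0.0], [-0.0, 0.0, -0.01], 0.1]
[[0.99, -0.13, 0.0], [-0.0, 0.0, -0.01], 0.1]
[[0.99, -0.13, 0.0], [-0.0, 0.0, -0.01], 0.1]
[[0.99, -0.13, 0.0], [-0.0, 0.0, -0.01], 0.1]
[[0.99, -0.13, 0.0], [-0.0, 0.0, -0.01], 0.1]
[[0.99, -0.12, 0.0], [-0.0, 0.0, -0.01], 0.1]
[[0.99, -0.12, 0.0], [-0.0, 0.0, -0.01], 0.1]
[[0.99, -0.12, 0.0], [-0.0, 0.0, -0.01], 0.1]
[[0.99, -0.12, 0.0], [-0.0, 0.0, -0.01], 0.1]
[[0.99, -0.12, 0.0], [-0.0, 0.0, -0.01], 0.1]
[[0.99, -0.12, 0.0], [-0.0, 0.0, -0.01], 0.1]
[[0.99, -0.12, 0.0], [-0.0, 0.0, -0.01], 0.1]
[[0.99, -0.11, 0.0], [-0.0, 0.0, -0.01], 0.1]
[[0.99, -0.11, 0.0], [-0.0, 0.0, -0.01], 0.1]
[[0.99, -0.11, 0.0], [-0.0, 0.0, -0.01], 0.1]
[[0.99, -0.11, 0.0], [-0.0, 0.0, -0.01], 0.1]
[[0.99, -0.11, 0.0], [-0.0, 0.0, -0.01], 0.1]
[ 0.336351    0.69496366 -2.33635549] [ 0.13831437 -0.03546058  0.00887028]
```

View pics/crop3.png

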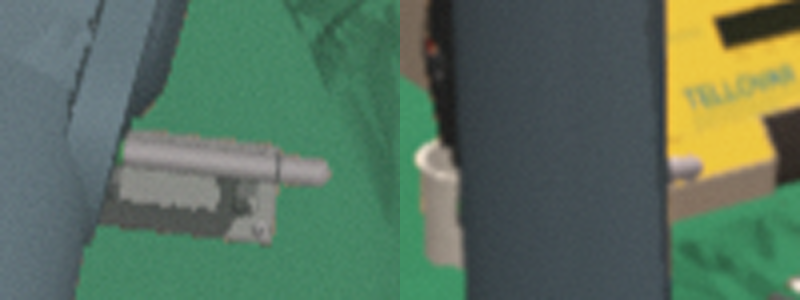

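Lifted: the nose shows at about (392,292) in top and (395,221.5) in scene. Triangulating it gives the rod's sag and offset in the hand.

Run:
```python
from h import *
from scipy.optimize import least_squares
t=pickle.load(open("top.pkl","rb"));s=pickle.load(open("scene.pkl","rb"))
T=[391.6,292.4];S=[395.1,221.6]
r=least_squares(lambda P:np.r_[(proj(t,[P])-T).ravel(),(proj(s,[P])-S).ravel()],[.44,-.26,.14])
print(r.x,r.fun)
d=r.x[:2]-np.array([.4714,-.1092]);a=1.376+np.pi
print("along",d@[np.cos(a),np.sin(a)],"side",d@[-np.sin(a),np.cos(a)])
```

```text
[ 0.44158618 -0.25807254  0.13768173] [ 0.10266545  0.081685   -0.1529784  -0.01215868]
along 0.15182788875625688 side -0.0004331839749436156
```

Request:
{"fn": "move_arm", "kwargs": {"moves": [[[0.5, -0.11, 0], [0, 0, -0.05], 0.1], [[0.95, -0.11, 0], [0, 0, -0.05], 0.1], [[0.97, -0.11, 0], [0, 0, -0.05], 0.1], [[0.97, -0.11, 0], [0, 0, -0.05], 0.1], [[0.97, -0.11, 0], [0, 0, -0.05], 0.1]]}}

```text
t: 5.7
tool_pos: [0.4768, 0.0024, 0.1207]
ee_rot: [-3.139, -0.0, 1.403]
force: [0.9, -0.2, -2.2]
width: 0.0143
grip_force: 58.6
```

Request:
{"fn": "move_arm", "kwargs": {"moves": [[[0.97, -0.1, 0], [0, 0, 0], 0.1], [[0.97, -0.1, 0], [0, 0, 0], 0.1], [[0.97, -0.1, 0], [0, 0, 0], 0.1], [[0.97, -0.1, 0], [0, 0, 0], 0.1], [[0.97, -0.1, 0], [0, 0, 0], 0.1]]}}

```text
t: 6.2
tool_pos: [0.4845, 0.1239, 0.1206]
ee_rot: [-3.139, 0.0, 1.404]
force: [0.1, -0.2, -2.2]
width: 0.0138
grip_force: 58.6
```

Request:
{"fn": "move_arm", "kwargs": {"moves": [[[0.97, -0.1, 0], [0, 0, 0], 0.1], [[0.97, -0.1, 0], [0, 0, 0], 0.1], [[0.97, -0.1, 0], [0, 0, 0], 0.1], [[0.97, -0.1, 0], [0, 0, 0], 0.1], [[0.97, -0.1, 0], [0, 0, 0], 0.1]]}}

```text
t: 6.7
tool_pos: [0.4924, 0.2452, 0.1205]
ee_rot: [-3.139, 0.001, 1.404]
force: [0.3, 0.6, -1.7]
width: 0.014
grip_force: 58.6
```

Request:
{"fn": "move_arm", "kwargs": {"moves": [[[0.97, -0.1, 0], [0, 0, 0], 0.1], [[0.97, -0.1, 0], [0, 0, 0], 0.1], [[0.97, -0.1, 0], [0, 0, 0], 0.1], [[0, 0, 0], [0, 0, 0], 0.1], [[0, 0, 0], [0, 0, 0], 0.1]]}}

```text
t: 7.2
tool_pos: [0.4973, 0.3171, 0.1205]
ee_rot: [-3.14, 0.002, 1.404]
force: [0.2, -0.2, -2.1]
width: 0.0144
grip_force: 58.6
```

```bash
python3 plan.py .4992 .3248 .035 1.4026 .1;python3 - <<'E'
from plant import sensors, eyes
from h import *
s=sensors.state();print(s["tool_pos"],s["force"],s["torque"])
a=s["ee_rot"][2]+np.pi;p=s["tool_pos"]
for d,zz in((.153,.018),(.1,.019)):
  P=[p[0]+d*np.cos(a),p[1]+d*np.sin(a),p[2]+zz]
  print(proj(pickle.load(open("top.pkl","rb")),[P]),proj(pickle.load(open("scene.pkl","rb")),[P]))
f=eyes.read_camera("top")["frame"][:,:,::-1]; g=eyes.read_camera("scene")["frame"][:,:,::-1]
z=lambda f,x,y:cv2.resize(f[y:y+75,x:x+100],None,fx=4,fy=4,interpolation=cv2.INTER_CUBIC)
cv2.imwrite("pics/crop4.png",np.hstack([z(f,150,260),z(g,180,260)]))
E
```

```text
[[0.08, 0.01, 0.86], [-0.0, 0.0, 0.0], 0.1]
[[0.08, 0.01, 0.86], [-0.0, 0.0, 0.0], 0.1]
[[0.08, 0.01, 0.86], [-0.0, 0.0, 0.0], 0.1]
[[0.08, 0.01, 0.86], [-0.0, 0.0, 0.0], 0.1]
[0.49730289 0.31714006 0.12051754] [ 0.24755335 -0.15877251 -2.06979861] [ 0.11944482 -0.05400438  0.0043971 ]
[[195.4124748 295.0499874]] [[239.95066903 263.34383684]]
[[171.12583067 292.9944297 ]] [[216.61455243 267.94967169]]
```

View pics/crop4.png

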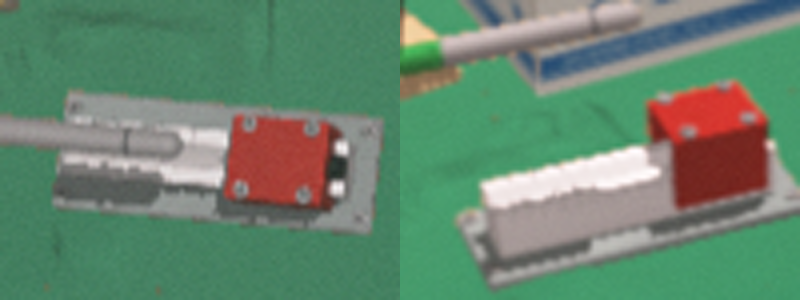

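Nose at about (196,296) top, (240,264) scene. It is above the groove, aligned, and short of the hood. Descending.

Request:
{"fn": "move_arm", "kwargs": {"moves": [[[0.08, 0.01, 0.9], [0, 0, 0], 0.1], [[0.08, 0.01, 0.9], [0, 0, 0], 0.1], [[0.08, 0.01, 0.9], [0, 0, 0], 0.1], [[0.05, 0, 0.7], [0, 0, 0], 0.1], [[0, 0, 0], [0, 0, 0], 0.1]]}}

```text
t: 7.8
tool_pos: [0.4981, 0.3217, 0.0339]
ee_rot: [-3.137, 0.004, 1.402]
force: [-0.6, -0.7, -1.6]
width: 0.0145
grip_force: 58.6
```

Request:
{"fn": "move_arm", "kwargs": {"moves": [[[0, 0, 0], [0, 0, 0], 0.1], [[0, 0, 0], [0, 0, 0], 0.1]]}}

```text
t: 8.0
tool_pos: [0.5015, 0.3237, 0.038]
ee_rot: [3.14, -0.001, 1.402]
force: [-0.1, 0.3, -1.0]
width: 0.0143
grip_force: 58.6
```

Request:
{"fn": "move_arm", "kwargs": {"moves": [[[0, 0, 0.1], [0, 0, 0], 0.1], [[0, 0, 0], [0, 0, 0], 0.1], [[0, 0, 0], [0, 0, 0], 0.1]]}}

```text
t: 8.3
tool_pos: [0.5008, 0.3239, 0.0347]
ee_rot: [3.141, -0.0, 1.403]
force: [0.9, -0.5, -0.8]
width: 0.0139
grip_force: 58.6
```

```bash
python3 plan.py .4992 .3248 .028 1.4026 .1
```

```text
[[0.03, -0.07, 0.27], [0.01, -0.0, 0.0], 0.1]
```

Request:
{"fn": "move_arm", "kwargs": {"moves": [[[0, -0.05, 0.1], [0, 0, 0], 0.1], [[0, 0, 0.1], [0, 0, 0], 0.1], [[0, 0, 0], [0, 0, 0], 0.1], [[0, 0, 0], [0, 0, 0], 0.1]]}}

```text
t: 8.7
tool_pos: [0.4992, 0.3239, 0.0291]
ee_rot: [-3.141, 0.0, 1.403]
force: [-0.0, -1.0, -1.4]
width: 0.0141
grip_force: 58.6
```

Request:
{"fn": "move_arm", "kwargs": {"moves": [[[0, 0, 0.06], [0, 0, 0], 0.1], [[0, 0, 0.06], [0, 0, 0], 0.1], [[0, 0, 0], [0, 0, 0], 0.1], [[0, 0, 0], [0, 0, 0], 0.1]]}}

```text
t: 9.1
tool_pos: [0.4996, 0.324, 0.0264]
ee_rot: [3.141, -0.0, 1.403]
force: [-0.3, 0.2, 0.3]
width: 0.0143
grip_force: 58.8
```

```bash
python3 plan.py .4992 .3248 .0245 1.4026 .1; python3 -c "
from plant import sensors;s=sensors.state();print(s['force'],s['torque'])"
```

```text
[[0.03, -0.02, 0.08], [0.01, -0.0, 0.0], 0.1]
[-0.28680018  0.2412733   0.25564605] [ 0.02292679 -0.12969456  0.01205641]
```

Request:
{"fn": "move_arm", "kwargs": {"moves": [[[0, 0, 0.06], [0, 0, 0], 0.1], [[0, 0, 0], [0, 0, 0], 0.1], [[0, 0, 0], [0, 0, 0], 0.1]]}}

```text
t: 9.4
tool_pos: [0.4999, 0.324, 0.0251]
ee_rot: [3.14, -0.0, 1.403]
force: [1.2, -0.1, 1.5]
width: 0.0139
grip_force: 59.0
```

```bash
python3 -c "
from plant import sensors;s=sensors.state();print(s['force'],s['torque'])
from plant import eyes
from h import *
f=eyes.read_camera('top')['frame'][:,:,::-1]; g=eyes.read_camera('scene')['frame'][:,:,::-1]
z=lambda f,x,y:cv2.resize(f[y:y+75,x:x+100],None,fx=4,fy=4,interpolation=cv2.INTER_CUBIC)
cv2.imwrite('pics/crop5.png',np.hstack([z(f,150,260),z(g,180,260)]))"
```

```text
[ 1.19368675 -0.13276306  1.50208908] [-0.07651578 -0.21251032  0.05257601]
```

View pics/crop5.png

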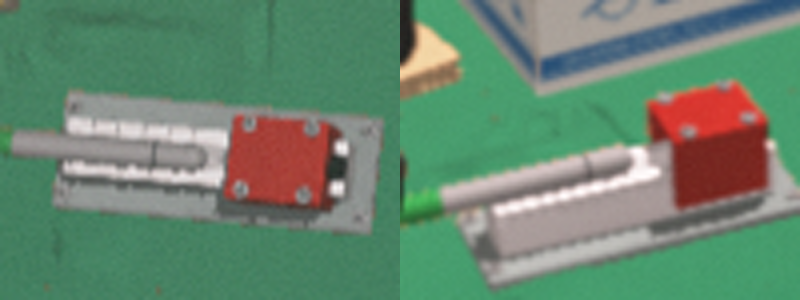

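The rod is in the groove, nose at about (201.5,299), some 11 mm short of the hood mouth. I'll open briefly so it seats, then regrip 4 mm nearer the tail.

Request:
{"fn": "move_arm", "kwargs": {"moves": [[[0, 0, 0], [0, 0, 0], 0.2], [[0, 0, 0], [0, 0, 0], 0.28], [[0, 0, 0], [0, 0, 0], 0.28], [[0.16, 0, 0], [0, 0, 0], 0.28], [[0, 0, 0], [0, 0, 0], 0.28]], "squeeze": 20}}

```text
t: 10.0
tool_pos: [0.5, 0.3284, 0.0247]
ee_rot: [-3.141, -0.0, 1.403]
force: [1.3, 0.0, 0.2]
width: 0.0244
grip_force: 0.0
```

Request:
{"fn": "move_arm", "kwargs": {"moves": [[[0, 0, 0], [0, 0, 0], 0.28], [[0, 0, 0], [0, 0, 0], 0.28], [[0, 0, 0], [0, 0, 0], 0.28]]}}

```text
t: 10.3
tool_pos: [0.5, 0.3279, 0.0247]
ee_rot: [-3.142, 0.0, 1.403]
force: [0.2, -0.4, -0.3]
width: 0.0244
grip_force: 0.0
```

```bash
python3 plan.py .4999 .328 .0248 1.4026 .28; python3 -c "
from plant import sensors
for i in range(1):s=sensors.state();print(s['force'],s['torque'],s['width'])"
```

```text
[[0.0, -0.0, -0.0], [-0.0, 0.0, 0.0], 0.28]
[ 0.19321883 -0.39906092 -0.33511641] [ 0.02661291 -0.00808835 -0.00607765] 0.024422000581266364
```

Request:
{"fn": "move_arm", "kwargs": {"moves": [[[0, 0, 0], [0, 0, 0], 0.2], [[0, 0, 0], [0, 0, 0], 0.15], [[0, 0, 0], [0, 0, 0], 0.1], [[0, 0, 0], [0, 0, 0], 0.1], [[0, 0, 0], [0, 0, 0], 0.1]]}}

```text
t: 10.8
tool_pos: [0.5005, 0.3279, 0.0249]
ee_rot: [3.141, -0.0, 1.403]
force: [1.1, -0.7, 0.8]
width: 0.0149
grip_force: 19.5
```

```bash
python3 -c "
from plant import sensors
s=sensors.state();print(s['force'],s['torque'],s['width'])"
```

```text
[ 1.05321704 -0.70123488  0.83749995] [-0.02553792 -0.33292537  0.09316718] 0.014912913062249362
```

Request:
{"fn": "move_arm", "kwargs": {"moves": [[[-0.1, 0, 0], [0, 0, 0], 0.1], [[-0.15, 0, 0], [0, 0, 0], 0.1], [[-0.15, 0, 0], [0, 0, 0], 0.1], [[-0.1, 0, 0], [0, 0, 0], 0.1], [[-0.1, 0, 0], [0, 0, 0], 0.1]]}}

```text
t: 11.3
tool_pos: [0.498, 0.313, 0.0251]
ee_rot: [3.141, -0.001, 1.403]
force: [3.0, 1.6, 1.6]
width: 0.0147
grip_force: 19.7
```

Request:
{"fn": "move_arm", "kwargs": {"moves": [[[0, 0, 0], [0, 0, 0], 0.1], [[0, 0, 0], [0, 0, 0], 0.1], [[0, 0, 0], [0, 0, 0], 0.1]]}}

```text
t: 11.6
tool_pos: [0.4976, 0.3127, 0.0247]
ee_rot: [3.141, 0.001, 1.403]
force: [2.7, -0.5, 1.1]
width: 0.0153
grip_force: 20.0
```

```bash
cat > f.py <<'E'
from plant import sensors
import numpy as np
s=sensors.state();u=np.array([-.1674,-.9859]);p=s["tool_pos"]
print("adv",((p[:2]-[.5,.3279])@u*1e3).round(2),"axial force",(-s["force"][:2]@u).round(2),"lat",s["force"][:2]@[.986,-.167],"t",s["t"],s["force"].round(2),s["torque"].round(3),p)
E
python3 f.py
```

```text
adv 15.39 axial force -0.05 lat 2.7065437762556646 t 11.6 [ 2.66 -0.51  1.11] [-0.198 -0.523  0.265] [0.49759919 0.31269681 0.02473657]
```

Request:
{"fn": "move_arm", "kwargs": {"moves": [[[-0.016, 0.01, 0], [0, 0, 0], 0.1], [[-0.016, 0.01, 0], [0, 0, 0], 0.1], [[-0.016, 0.01, 0], [0, 0, 0], 0.1], [[-0.016, 0, 0], [0, 0, 0], 0.1], [[-0.016, 0, 0], [0, 0, 0], 0.1]]}}

```text
t: 12.1
tool_pos: [0.4979, 0.3112, 0.0248]
ee_rot: [-3.142, -0.0, 1.403]
force: [3.6, 2.0, 1.2]
width: 0.0154
grip_force: 19.7
```

```bash
python3 f.py
```

```text
adv 16.77 axial force 2.53 lat 3.2381775405812774 t 12.1 [3.62 1.95 1.18] [ 0.273 -0.455  0.012] [0.49793941 0.31123613 0.02475689]
```

Request:
{"fn": "move_arm", "kwargs": {"moves": [[[0, 0.02, 0], [0, 0, 0], 0.1], [[0, 0, 0], [0, 0, 0], 0.1]]}}

```text
t: 12.3
tool_pos: [0.4982, 0.3108, 0.0246]
ee_rot: [-3.141, 0.0, 1.403]
force: [1.8, 0.3, 1.8]
width: 0.0151
grip_force: 19.5
```

```bash
python3 f.py
```

```text
adv 17.13 axial force 0.55 lat 1.7041353492117095 t 12.3 [1.77 0.26 1.78] [ 0.15  -0.311  0.089] [0.49817239 0.3108374  0.02462943]
```

Request:
{"fn": "move_arm", "kwargs": {"moves": [[[-0.008, 0, 0], [0, 0, 0], 0.1], [[-0.008, 0, 0], [0, 0, 0], 0.1]]}}

```text
t: 12.5
tool_pos: [0.4982, 0.3105, 0.0246]
ee_rot: [-3.141, 0.0, 1.403]
force: [2.1, 1.7, 0.7]
width: 0.0151
grip_force: 19.5
```

```bash
python3 f.py
```

```text
adv 17.44 axial force 1.98 lat 1.7668612289770722 t 12.5 [2.07 1.65 0.73] [ 0.251 -0.309  0.069] [0.49817377 0.31052139 0.02464813]
```

Request:
{"fn": "move_arm", "kwargs": {"moves": [[[-0.016, 0.01, 0], [0, 0, 0], 0.1], [[-0.016, 0.01, 0], [0, 0, 0], 0.1], [[-0.016, 0, 0], [0, 0, 0], 0.1], [[-0.016, 0, 0], [0, 0, 0], 0.1], [[-0.016, 0, 0], [0, 0, 0], 0.1]]}}

```text
t: 13.0
tool_pos: [0.4983, 0.3084, 0.0247]
ee_rot: [-3.141, 0.0, 1.403]
force: [1.5, 1.6, 0.4]
width: 0.0151
grip_force: 19.4
```

```bash
python3 f.py
```

```text
adv 19.48 axial force 1.81 lat 1.206385147076896 t 13.0 [1.49 1.59 0.41] [ 0.267 -0.201 -0.064] [0.49829827 0.30843314 0.0246977 ]
```

Request:
{"fn": "move_arm", "kwargs": {"moves": [[[-0.016, 0, 0], [0, 0, 0], 0.1], [[-0.016, 0, 0], [0, 0, 0], 0.1], [[-0.016, 0, 0], [0, 0, 0], 0.1], [[-0.016, 0, 0], [0, 0, 0], 0.1], [[-0.016, 0, 0], [0, 0, 0], 0.1]]}}

```text
t: 13.5
tool_pos: [0.4981, 0.3065, 0.0248]
ee_rot: [-3.141, -0.0, 1.403]
force: [0.9, 3.0, 1.5]
width: 0.0153
grip_force: 19.5
```

```bash
python3 f.py
```

```text
adv 21.39 axial force 3.1 lat 0.40141617109751176 t 13.5 [0.91 2.99 1.45] [ 0.325 -0.09  -0.022] [0.49809325 0.30652472 0.02475681]
```

Request:
{"fn": "move_arm", "kwargs": {"moves": [[[-0.016, 0, 0], [0, 0, 0], 0.1], [[-0.016, 0, 0], [0, 0, 0], 0.1], [[-0.01, 0, 0], [0, 0, 0], 0.1]]}}

```text
t: 13.8
tool_pos: [0.498, 0.3055, 0.0248]
ee_rot: [-3.142, -0.0, 1.403]
force: [0.5, 2.9, 1.7]
width: 0.0151
grip_force: 19.5
```

```bash
python3 f.py
```

```text
adv 22.43 axial force 2.99 lat 0.02250380410071097 t 13.8 [0.52 2.95 1.7 ] [ 0.338 -0.043  0.003] [0.49798098 0.30549159 0.02478855]
```

Request:
{"fn": "move_arm", "kwargs": {"moves": [[[-0.016, 0, 0], [0, 0, 0], 0.1], [[-0.016, 0, 0], [0, 0, 0], 0.1], [[-0.016, 0, 0], [0, 0, 0], 0.1], [[-0.016, 0, 0], [0, 0, 0], 0.1], [[-0.016, 0, 0], [0, 0, 0], 0.1]]}}

```text
t: 14.3
tool_pos: [0.4977, 0.3035, 0.0248]
ee_rot: [3.142, 0.0, 1.403]
force: [-0.2, 1.9, 1.1]
width: 0.0148
grip_force: 19.5
```

```bash
python3 f.py
```

```text
adv 24.45 axial force 1.85 lat -0.5653686106805896 t 14.3 [-0.25  1.92  1.09] [ 0.35   0.008 -0.071] [0.49766352 0.30349361 0.02477736]
```

Request:
{"fn": "move_arm", "kwargs": {"moves": [[[-0.016, 0, 0], [0, 0, 0], 0.1], [[-0.016, 0, 0], [0, 0, 0], 0.1], [[-0.016, 0, 0], [0, 0, 0], 0.1], [[-0.016, 0, 0], [0, 0, 0], 0.1], [[-0.016, 0, 0], [0, 0, 0], 0.1]]}}

```text
t: 14.8
tool_pos: [0.4974, 0.3015, 0.0248]
ee_rot: [3.142, -0.0, 1.403]
force: [0.4, 1.7, 1.1]
width: 0.0153
grip_force: 19.5
```

```bash
python3 f.py
```

```text
adv 26.43 axial force 1.7 lat 0.08583843107391972 t 14.8 [0.37 1.66 1.09] [ 0.391 -0.055 -0.063] [0.49737358 0.30154233 0.02478844]
```

Request:
{"fn": "move_arm", "kwargs": {"moves": [[[-0.016, 0, 0], [0, 0, 0], 0.1], [[-0.016, 0, 0], [0, 0, 0], 0.1], [[-0.016, 0, 0], [0, 0, 0], 0.1], [[-0.016, 0, 0], [0, 0, 0], 0.1], [[-0.016, 0, 0], [0, 0, 0], 0.1]]}}

```text
t: 15.3
tool_pos: [0.497, 0.2995, 0.0248]
ee_rot: [3.142, 0.0, 1.403]
force: [-0.0, 1.9, 1.3]
width: 0.0154
grip_force: 19.5
```

```bash
python3 f.py
```

```text
adv 28.47 axial force 1.83 lat -0.36082234695193377 t 15.3 [-0.05  1.87  1.25] [ 0.356 -0.001 -0.08 ] [0.49701399 0.29952926 0.02475336]
```

Request:
{"fn": "move_arm", "kwargs": {"moves": [[[-0.016, 0, 0], [0, 0, 0], 0.1], [[-0.016, 0, 0], [0, 0, 0], 0.1], [[-0.016, 0, 0], [0, 0, 0], 0.1], [[-0.016, 0, 0], [0, 0, 0], 0.1], [[-0.016, 0, 0], [0, 0, 0], 0.1]]}}

```text
t: 15.8
tool_pos: [0.4967, 0.2976, 0.0248]
ee_rot: [3.142, 0.0, 1.403]
force: [0.4, 2.9, 1.7]
width: 0.015
grip_force: 19.5
```

```bash
python3 f.py
```

```text
adv 30.46 axial force 2.9 lat -0.11019148864654948 t 15.8 [0.38 2.88 1.7 ] [0.481 0.002 0.027] [0.49671506 0.29756546 0.02478475]
```

Request:
{"fn": "move_arm", "kwargs": {"moves": [[[-0.016, 0, 0], [0, 0, 0], 0.1], [[-0.016, 0, 0], [0, 0, 0], 0.1], [[-0.016, 0, 0], [0, 0, 0], 0.1]]}}

```text
t: 16.1
tool_pos: [0.4965, 0.2964, 0.0248]
ee_rot: [3.141, -0.0, 1.403]
force: [-0.2, 2.6, 1.4]
width: 0.0154
grip_force: 19.5
```

```bash
python3 f.py
```

```text
adv 31.62 axial force 2.53 lat -0.5812916572688075 t 16.1 [-0.15  2.59  1.42] [ 0.468 -0.014  0.015] [0.49653558 0.29641399 0.0247957 ]
```

Request:
{"fn": "move_arm", "kwargs": {"moves": [[[-0.016, 0, 0], [0, 0, 0], 0.1], [[-0.016, 0, 0], [0, 0, 0], 0.1], [[-0.016, 0, 0], [0, 0, 0], 0.1], [[-0.016, 0, 0], [0, 0, 0], 0.1], [[-0.016, 0, 0], [0, 0, 0], 0.1]]}}

```text
t: 16.6
tool_pos: [0.4962, 0.2945, 0.0248]
ee_rot: [3.141, -0.0, 1.403]
force: [0.2, 2.8, 2.7]
width: 0.0147
grip_force: 19.5
```

```bash
python3 f.py
```

```text
adv 33.58 axial force 2.75 lat -0.25556896787631656 t 16.6 [0.21 2.75 2.72] [ 0.474 -0.069 -0.045] [0.49622557 0.29448543 0.02481598]
```

Request:
{"fn": "move_arm", "kwargs": {"moves": [[[-0.016, 0, 0], [0, 0, 0], 0.1], [[-0.016, 0, 0], [0, 0, 0], 0.1], [[-0.016, 0, 0], [0, 0, 0], 0.1], [[-0.016, 0, 0], [0, 0, 0], 0.1], [[-0.016, 0, 0], [0, 0, 0], 0.1]]}}

```text
t: 17.1
tool_pos: [0.4959, 0.2925, 0.0248]
ee_rot: [3.141, -0.0, 1.403]
force: [0.4, 2.1, 2.0]
width: 0.0149
grip_force: 19.5
```

```bash
python3 f.py
```

```text
adv 35.61 axial force 2.13 lat 0.026218708013060175 t 17.1 [0.38 2.1  2.  ] [ 0.485 -0.094 -0.006] [0.49590949 0.29247589 0.02482067]
```

Request:
{"fn": "move_arm", "kwargs": {"moves": [[[-0.016, 0, 0], [0, 0, 0], 0.1], [[-0.016, 0, 0], [0, 0, 0], 0.1], [[-0.016, 0, 0], [0, 0, 0], 0.1], [[-0.016, 0, 0], [0, 0, 0], 0.1], [[-0.016, 0, 0], [0, 0, 0], 0.1]]}}

```text
t: 17.6
tool_pos: [0.4956, 0.2905, 0.0248]
ee_rot: [3.141, -0.0, 1.403]
force: [0.9, 2.0, 2.7]
width: 0.0153
grip_force: 19.5
```

```bash
python3 f.py
```

```text
adv 37.59 axial force 2.1 lat 0.5345041778693673 t 17.6 [0.88 1.99 2.68] [ 0.527 -0.089 -0.053] [0.49558298 0.29052096 0.02482559]
```

Request:
{"fn": "move_arm", "kwargs": {"moves": [[[-0.016, 0, -0.01], [0, 0, 0], 0.1], [[-0.016, 0, -0.01], [0, 0, 0], 0.1], [[-0.016, 0, 0], [0, 0, 0], 0.1], [[-0.016, 0, 0], [0, 0, 0], 0.1], [[-0.016, 0, 0], [0, 0, 0], 0.1]]}}

```text
t: 18.1
tool_pos: [0.4951, 0.2883, 0.0251]
ee_rot: [3.142, 0.0, 1.403]
force: [1.9, 2.3, 0.4]
width: 0.0151
grip_force: 19.5
```

```bash
python3 f.py
```

```text
adv 39.88 axial force 2.57 lat 1.5203727450763462 t 18.1 [1.93 2.27 0.44] [ 0.282 -0.256 -0.051] [0.4951247  0.28827619 0.02512557]
```

Request:
{"fn": "move_arm", "kwargs": {"moves": [[[-0.016, 0.01, 0], [0, 0, 0], 0.1], [[-0.016, 0, 0], [0, 0, 0], 0.1], [[-0.016, 0, 0], [0, 0, 0], 0.1], [[-0.016, 0, 0], [0, 0, 0], 0.1], [[-0.016, 0, 0], [0, 0, 0], 0.1]]}}

```text
t: 18.6
tool_pos: [0.495, 0.2866, 0.0252]
ee_rot: [-3.141, -0.0, 1.403]
force: [1.6, 2.4, 0.6]
width: 0.015
grip_force: 19.5
```

```bash
python3 f.py
```

```text
adv 41.51 axial force 2.62 lat 1.134681817387611 t 18.6 [1.56 2.39 0.63] [ 0.48  -0.165 -0.084] [0.49495699 0.28664787 0.0252385 ]
```

Request:
{"fn": "move_arm", "kwargs": {"moves": [[[-0.016, 0, 0], [0, 0, 0], 0.1], [[-0.016, 0, 0], [0, 0, 0], 0.1], [[0, 0, 0], [0, 0, 0], 0.1]]}}

```text
t: 18.9
tool_pos: [0.4949, 0.2865, 0.0253]
ee_rot: [-3.141, -0.002, 1.403]
force: [0.7, 5.0, -0.5]
width: 0.0152
grip_force: 19.5
```

```bash
python3 f.py
```

```text
adv 41.69 axial force 5.1 lat -0.12744487143942543 t 18.9 [ 0.73  5.05 -0.53] [ 0.948 -0.112 -0.069] [0.4949115  0.28647546 0.02531473]
```

Contact with the stop, about 5 N. Adding 0.5 mm for about 7 N.

Request:
{"fn": "move_arm", "kwargs": {"moves": [[[-0.01, 0, 0], [0, 0, 0], 0.1], [[-0.008, 0, 0], [0, 0, 0], 0.1], [[0, 0, 0], [0, 0, 0], 0.1], [[0, 0, 0], [0, 0, 0], 0.1]]}}

```text
t: 19.3
tool_pos: [0.4949, 0.2864, 0.0254]
ee_rot: [-3.141, -0.002, 1.403]
force: [0.8, 5.6, 0.2]
width: 0.0155
grip_force: 19.5
```

```bash
python3 f.py
```

```text
adv 41.74 axial force 5.67 lat -0.15643854086274916 t 19.3 [0.79 5.62 0.22] [ 1.149 -0.087 -0.063] [0.49489705 0.28642862 0.02535754]
```

Request:
{"fn": "move_arm", "kwargs": {"moves": [[[-0.01, 0, 0], [0, 0, 0], 0.1], [[0, 0, 0], [0, 0, 0], 0.1], [[0, 0, 0], [0, 0, 0], 0.1], [[0, 0, 0], [0, 0, 0], 0.1], [[0, 0, 0], [0, 0, 0], 0.1]]}}

```text
t: 19.8
tool_pos: [0.4949, 0.2864, 0.0254]
ee_rot: [-3.141, -0.003, 1.404]
force: [0.3, 6.3, 0.2]
width: 0.0152
grip_force: 19.5
```

```bash
python3 f.py
```

```text
adv 41.73 axial force 6.26 lat -0.8009244634339628 t 19.8 [0.26 6.3  0.22] [ 1.204 -0.153  0.005] [0.49486599 0.28644576 0.02540846]
```

Request:
{"fn": "move_arm", "kwargs": {"moves": [[[0, 0, 0], [0, 0, 0], 0.1], [[0, 0, 0], [0, 0, 0], 0.1]]}}

```text
t: 20.0
tool_pos: [0.4949, 0.2864, 0.0254]
ee_rot: [-3.141, -0.003, 1.404]
force: [1.0, 6.5, -0.6]
width: 0.0151
grip_force: 19.5
```

```bash
python3 f.py
```

```text
adv 41.73 axial force 6.59 lat -0.09833864571953414 t 20.0 [ 1.    6.51 -0.62] [ 1.277 -0.13  -0.141] [0.49490587 0.28643753 0.02542576]
```

Request:
{"fn": "move_arm", "kwargs": {"moves": [[[0.02, 0, 0], [0, 0, 0], 0.1], [[0.01, 0, 0], [0, 0, 0], 0.1], [[0, 0, 0], [0, 0, 0], 0.2], [[0, 0, 0], [0, 0, 0], 0.3], [[0, 0, 0], [0, 0, 0], 0.4]]}}

```text
t: 20.5
tool_pos: [0.4943, 0.2848, 0.0248]
ee_rot: [-3.141, 0.002, 1.402]
force: [-0.2, -0.6, 0.8]
width: 0.0339
grip_force: 0.0
```

Request:
{"fn": "move_arm", "kwargs": {"moves": [[[0, 0, 0], [0, 0, 0], 0.5], [[0, 0, 0], [0, 0, 0], 0.5], [[0, 0, -0.2], [0, 0, 0], 0.5], [[0, 0, -0.6], [0, 0, 0], 0.5], [[0, 0, -1], [0, 0, 0], 0.5]]}}

```text
t: 21.0
tool_pos: [0.4934, 0.285, 0.0695]
ee_rot: [-3.139, 0.002, 1.403]
force: [0.7, 0.2, 0.4]
width: 0.0427
grip_force: 0.0
```

Request:
{"fn": "move_arm", "kwargs": {"moves": [[[0, 0, -1], [0, 0, 0], 0.5], [[1, 0, -1], [0, 0, 0], 0.5], [[1, 0, -1], [0, 0, 0], 0.5], [[0, 0, 0], [0, 0, 0], 0.5], [[0, 0, 0], [0, 0, 0], 0.5]]}}

```text
t: 21.5
tool_pos: [0.5037, 0.3355, 0.1459]
ee_rot: [3.14, -0.0, 1.404]
force: [0.5, -0.2, -0.9]
width: 0.0429
grip_force: 0.0
```

Run:
```python
from plant import sensors, eyes
from h import *
t=eyes.read_camera('top');g=eyes.read_camera('scene')
z=lambda f,x,y:cv2.resize(f[y:y+75,x:x+100,::-1],None,fx=4,fy=4,interpolation=cv2.INTER_CUBIC)
cv2.imwrite('pics/crop6.png',np.hstack([z(t["frame"],140,260),z(g["frame"],180,260)]))
q=np.array([.4736,.174]);u=np.array([-.1674,-.9859])
for d in(-.114-.015,-.0445-.03): 
  P=[*(q+u*d),.0443];print(d,proj(t,[P]),proj(g,[P]))
```

```text
-0.129 [[146.5575141  294.29248024]] [[182.61984467 313.08954136]]
-0.0745 [[169.62274221 296.25590548]] [[206.53831169 307.51121427]]
```

View pics/crop6.png

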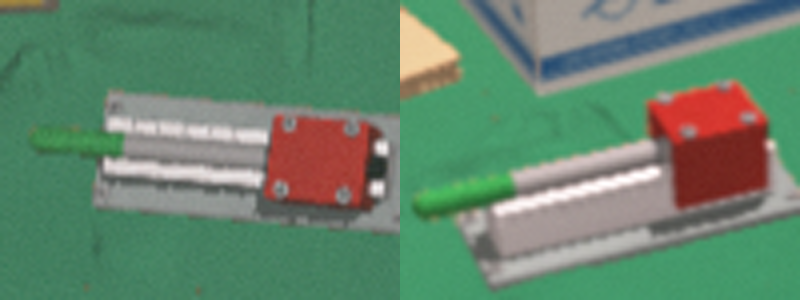

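The rod lies in the groove and enters the hood: tail at about (147.5,294.5) and sleeve edge at (170.5,296) in top, both as predicted. The gripper is clear.

```bash
python3 -c "
from plant import hand_in
print(hand_in())"
```

```text
the job is handed in; nothing more can be done
None
```

I laid the rod in the larger fixture's groove outside the hood, slid it in to the hidden stop, pressed it there at about 6.5 N (wrist reading) for over half a second, and released it against the stop. The job is handed in at about 21.6 s; no verdict came back, and the nose on the stop is hidden, so I judged it from where the tail lies.

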